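# Unlock the shielded test box and hold its lid just below balance

## Robot

A 6-joint arm with a two-finger parallel gripper is mounted at the origin on the work surface. World frame = base frame: x ahead of the robot, y to its left, z up, the work surface at z = 0. Lengths are in m, angles in rad, forces in N, time in s.
With the tool pointing down it reaches from about 0.375 to 0.975 m from the base axis. Payload 3.8 kg.
Tool frame: the origin (TCP) lies midway between the tips of the shut fingers; the grasp point (between the pads) lies 19 mm behind it; z points along the fingers, y is the line along which they close (so a half turn about z gives the same grasp; the last joint's range is limited). The gripper opens to 88 mm and grips with 3 to 60 N. Pads are 18 mm wide; open, the fingers measure 123 mm over their backs; the gripper's body (75 mm by 187 mm) begins 45 mm behind the grasp point.
Start: joints at [-1.159, 0.264, 1.604, -0, 1.274, -0.037], TCP at [0.293, -0.608, 0.239] pointing down, gripper open.
Joint ranges: [-2.63, 2.63], [-0.94, 2.18], [0.31, 2.57], [-1.31, 4.45], [0, 2.66], [-2.55, 2.55]. Speed limits (rad/s): [2.57, 2.57, 3.14, 3.14, 3.14, 3.14].

## Interface

Orientations are given as a rotation vector (axis times angle).
In Python, from cell import manip, eyes, readout, kin gives the robot as it stands (manip), with the cameras (eyes), the readings (readout) and the kinematics (kin). Calls block until the motion is done:
- manip.move_pose(position, orientation): joint-space move of the TCP to a pose.
- manip.move_linear(position, rate=0.15, rot=None): straight line of the TCP; rot=None keeps the orientation; rate is the mean speed in m/s.
- manip.set_joints(angles): joint-space move.
- manip.set_gripper(opening, force=None): finger opening in m; force is the grip in N (None keeps the last); returns when the fingers have stopped.
- manip.dwell(seconds).
- kin.inverse_kinematics(position, orientation): joint angles nearest the present ones, or None.
- readout.state(): the state.
- eyes.capture(name): name is "side" or "top" or "wrist"; returns a dict with "image" (384x512x3 uint8, blue, green, red), "z_map" (384x512 float32, m along the optical axis (not along the pixel's ray), 0 where there is no reading), "intrinsics" (3x3 intrinsics, pixels), "position" and "orientation" of the camera in the world; the wrist camera has in their place "T_tool_cam" (4x4, takes a point from camera to tool coordinates, whose origin is the TCP and whose axes are the flange's). Camera axes: x right, y down, z forward; pixel columns grow to the right and rows downward; lengths in m; the calibration is good to about 2 mm. A picture is of the moment at which its call begins: read the wrist's pose just before it.
A pose or a line that the arm cannot do raises manip.IKError and nothing moves.
- manip.close_job(): hands the job in; it is judged then, once.
The state is a dict: "clock": time; "joint_pos": joint angles; "joint_velocities": joint speeds; "tau": joint torques, N m; "tool_pos": TCP position; "tcp_rot": TCP orientation; "contact_force": force on the tool from outside, world axes, zero at the start; "moment": the same for the moment, N m; "gripper_width": finger opening in m; "grasp_force": force on a finger pad.
Only numpy, scipy, OpenCV 4.12 (cv2) and the standard library are available. Lean on these libraries where they do the work, as an engineer would, in place of code of your own. Each camera call takes 0.05 s, during which the arm holds its last target. There are 200 camera calls.

## Task

Unlock the shielded test box: take the square-socket wing key from its wooden block, push it fully down onto the square latch spindle on the lid, turn it anticlockwise (seen from above) as far as it goes, and leave it there. Then grip the lid's bar handle, raise the lid clearly past its balance point, where its new gas struts begin to push it up, and without letting it fly open ease it back to just below that point, so that its weight rests in your grip again. Finish still holding it there by the handle, motionless, so that I can trim the strut pressure, and leave the other things on the bench where they are.

Things in the scene. Friction and masses are not known exactly. Their poses are not given: they have to be found in the camera images.
- case: bare aluminium shielded test box, fixed to the bench: base 206 mm deep (x), 300 mm wide (y), 80 mm tall, origin under its centre; front with connectors faces -x (the robot). The lid covers it, its top 115 mm above the bench. A gas strut stands outside each side wall (12 mm off it).
- lid_hinge (a point): middle of the lid's hinge line, at the back top edge of the base (103 mm behind the case's origin, 80 mm up); the line runs along the case's y.
- lid (a joint): lid opening, rad: 0 shut, 1.25 stop; front edge rises. Lid 206 x 300 x 35 mm, 2 kg, blocked at 0.03 until the latch is free. Two gas struts carry and damp it: with the key on, it balances at 0.75 (43 degrees); below that it falls shut, above it the struts push it up. At the handle it needs about 5.5 N up at 0, falling evenly to none at 0.75, then about 0.8 N down per further 0.1 rad.
- lid_handle: round steel bow handle on the lid's front face: bar 12 mm thick, along y, 100 mm between its two posts, 50 mm out from the lid. Origin at the middle of the bar; turns with the lid (axes as the case's when shut). Shut, the bar is 256 mm in front of the hinge line and 17.5 mm above it (97.5 mm above the bench).
- spindle (a point): seat of the key: on the axis of the square latch spindle, on its round 38 mm steel seat on the lid, 119 mm above the bench. z is along the spindle, x and y are square to its flats and turn with it. The spindle is 10 mm square, 18 mm tall above this point, the last 5 mm tapering to 6 mm. It is 38 mm behind the lid's front edge, 100 mm to the -y side (robot's right) of the lid's middle.
- latch (a joint): turn of the latch spindle, rad; 0 locked, grows anticlockwise seen from above, stop at 1.4 fully released. The cam under the lid is clear of its keeper from about 1.0. It starts between 0 and 0.12 and stays where it is left (friction 0.08 N m).
- key: wing key, 110 g: stem 20 mm square, 42 mm tall, with a square bore 11.2 mm wide, 26 mm deep, open below; on it a black wing 12 mm thick (x), 60 mm long (y), 34 mm tall. Origin: centre of the stem's bottom; bore flats square to x and y, so it fits in any of four quarter turns. Fully home, its origin is at point spindle. Grip it across the 12 mm, about 66 mm above the origin.
- key_block: fixed beech block, 70 x 100 x 32 mm, origin under its centre. The key stands upright in its middle well, 25.5 mm square and 20 mm deep, so the key's bottom is 12 mm above the bench; two small empty holes beside it.
- parts_bin: empty black open parts bin, 100 x 120 x 45 mm, origin under its centre; leave alone.
- meter: blue handheld meter lying face up, 150 x 78 x 30 mm, origin under its centre; leave alone.
- screwdriver: green-handled screwdriver, 190 mm, lying on the bench in front of the box; leave alone.
- flux_bottle: small white bottle, 42 mm across, 100 mm tall, origin under its centre; leave alone.

How it is judged:
On the way, in this order (a step that is already met when the one before it is completed fails the run):
1. the key is fully home on the latch spindle (distance between key and spindle below 0.004 m and angle between the z axis of key and the z axis of spindle, either way round below 0.2 rad), for 0.2 s.
2. the latch is turned free with the key on it (distance between key and spindle below 0.006 m and angle between the z axis of key and the z axis of spindle, either way round below 0.2 rad and value of joint latch above 1.1 rad), for 0.2 s.
3. the lid is raised past its balance point (value of joint lid above 0.8 rad), for 0.2 s.
At the end, for the whole second after the job is handed in: The lid is held still between 0.55 and 0.725 rad (just below its balance at 0.75), the closed fingers bearing on the bar handle with more than 3 N; the latch is free (beyond 1.1 rad) and the key still fully home on the spindle (within 6 mm) (all of step 2 and value of joint lid between 0.55 and 0.725 rad and velocity of joint lid between -0.05 and 0.05 rad/s and contact force between the fingers and lid_handle above 3 N); the arm keeps its last pose, push and grip.
It fails at once if the lid flies open (beyond 1.12 rad) (value of joint lid above 1.12 rad).
It fails at once if the parts bin is pushed more than 30 mm (distance of parts_bin from where it was at the start of the episode above 0.03 m).
It fails at once if the meter is pushed more than 30 mm (distance of meter from where it was at the start of the episode above 0.03 m).
It fails at once if the screwdriver is pushed more than 30 mm (distance of screwdriver from where it was at the start of the episode above 0.03 m).
It fails at once if the flux bottle is pushed more than 30 mm (distance of flux_bottle from where it was at the start of the episode above 0.03 m).
It also fails if it takes over 72 s, if anything falls off the work surface, if the arm or the gripper's body presses on something with over 40 N, if the wrist force passes 120 N, or if a joint passes its speed limit or range.

## Working session

There is one attempt and no reset: what is moved stays moved. The work goes in short steps, each a Python script; the robot and the scene stay as the last script left them, time stands still between calls to the robot, and variables do not carry over. Pictures are saved under pics/ and viewed, at most 10 in all, crops included, and the job is handed in when it is done.

```bash
mkdir -p pics; ls
python3 - <<'E'
from cell import manip, eyes, readout, kin
import cv2,numpy as np
s=readout.state();print({k:np.round(v,3).tolist() for k,v in s.items()})
ims=[]
for n in("top","side"):
    c=eyes.capture(n);cv2.imwrite(f"pics/{n}0.png",c["image"]);np.savez(f"{n}0.npz",**c)
    print(n,c["intrinsics"].tolist(),np.round(c["position"],3),np.round(c["orientation"],3),(c["z_map"]>0).mean())
E
```

```text
cell.py
pics
{'clock': 0.0, 'joint_pos': [-1.159, 0.265, 1.605, 0.0, 1.274, -0.037], 'joint_velocities': [-0.002, -0.001, 0.001, -0.0, -0.001, -0.001], 'tau': [0.001, -50.212, -35.687, 0.073, 0.03, -0.0], 'tool_pos': [0.293, -0.607, 0.237], 'tcp_rot': [-3.061, -0.699, 0.001], 'contact_force': [0.042, -0.398, -0.213], 'moment': [0.028, -0.027, 0.005], 'grasp_force': 0.0, 'gripper_width': 0.088}
top [[361.3844177569176, 0.0, 256.70124045361973], [0.0, 361.3844177569176, 190.50047249031377], [0.0, 0.0, 1.0]] [0.332 0.023 1.114] [-2.082  2.132 -0.239] 0.9959564208984375
side [[355.13962032829437, 0.0, 255.40717258470113], [0.0, 355.13962032829437, 190.6991445759461], [0.0, 0.0, 1.0]] [0.517 0.624 0.804] [-0.129  2.929 -1.088] 0.9963277180989584
```

View pics/top0.png

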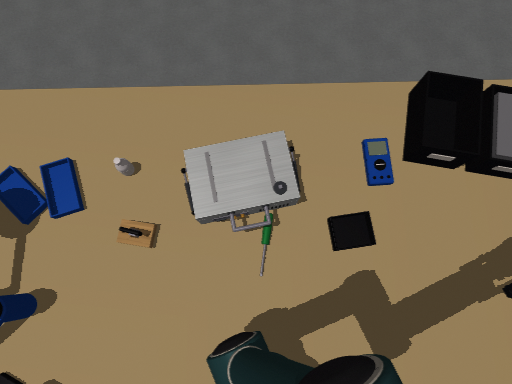

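View pics/side0.png

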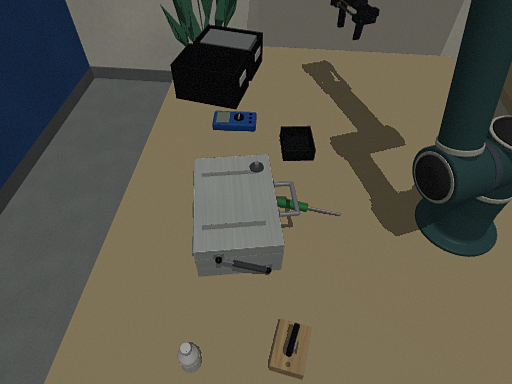

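Top view: case with handle bar around (252,226), spindle at (280,187), and key on its block at (135,232), with the bottle at (123,166). The side view shows key (292,340) and spindle (257,167). Next I'll measure them coarsely.

```bash
cat > h.py <<'E'
import numpy as np,cv2
from scipy.spatial.transform import Rotation as R
def cloud(c,T=None):
    K=c["intrinsics"];z=c["z_map"];v,u=np.mgrid[:384,:512]
    p=np.stack([(u-K[0,2])/K[0,0]*z,(v-K[1,2])/K[1,1]*z,z],-1)
    if T is None:
        return p@R.from_rotvec(c["orientation"]).as_matrix().T+c["position"]
    return p@T[:3,:3].T+T[:3,3]
def ray(c,uv,T=None):
    if T is None:
        T=np.eye(4);T[:3,:3]=R.from_rotvec(c["orientation"]).as_matrix();T[:3,3]=c["position"]
    uv=np.atleast_2d(uv);K=c["intrinsics"]
    d=np.c_[(uv-K[[0,1],[2,2]])/K[[0,1],[0,1]],np.ones(len(uv))]@T[:3,:3].T
    return T[:3,3],d
def plane(c,uv,z,T=None):
    o,d=ray(c,uv,T);return o+d*((z-o[2])/d[:,2])[:,None]
def tri(rays):
    A=np.zeros((3,3));b=np.zeros(3)
    for o,d in rays:
        d=d.ravel()/np.linalg.norm(d);M=np.eye(3)-np.outer(d,d);A+=M;b+=M@o
    return np.linalg.solve(A,b)
def rect(P):
    (c,s,a)=cv2.minAreaRect((P[:,:2]*1000).astype(np.float32));return np.round(c,1),np.round(s,1),round(a,1)
E
python3 - <<'E'
from h import *
boxes={"top":dict(case=(175,125,305,235),block=(110,212,165,255),flux=(105,150,140,180),scr=(255,200,280,280)),"side":dict(case=(185,145,305,280),block=(265,315,315,380),flux=(170,335,210,375),scr=(270,190,345,220))}
for n in("top","side"):
    c=np.load(n+"0.npz");P=cloud(c);g=c["image"].max(2)
    def pts(k):
        a,b,d,e=boxes[n][k];return P[b:e,a:d].reshape(-1,3),c["image"][b:e,a:d].reshape(-1,3).astype(int)
    print(n)
    p,i=pts("case");m=(abs(p[:,2]-.117)<.006)
    q=p[m];print("lidtop",len(q),rect(q),np.median(q[:,2]))
    m=i.max(1)<75;q=p[m&(p[:,2]>.112)];print("dark seat/top",len(q),q.mean(0).round(4),q[:,2].max())
    p,i=pts("block");m=abs(p[:,2]-.032)<.006;print("blk",m.sum(),rect(p[m]))
    m=p[:,2]>.075;print("wing",m.sum(),rect(p[m]),np.median(p[m,2]),p[m].mean(0))
    p,i=pts("flux");m=p[:,2]>.02;print("flux",p[m].mean(0),p[:,2].max())
    p,i=pts("scr");m=i[:,1]>i[:,2]+30;print("green",m.sum(),p[m].mean(0),np.percentile(p[m],[5,95],axis=0).round(3))
E
```

```text
top
lidtop 7253 (array([607.1,  60.1]), array([209.9, 300.8]), 10.8) 0.11660382002564207
dark seat/top 148 [ 0.5459 -0.0352  0.1599] 1.1139986099828414
blk 648 (array([453.8, 379.9]), array([102.2,  70. ]), 79.4)
wing 104 (array([401. , 214.3]), array([406.5,  13.8]), 72.1) 0.08887458294251771 [0.44311062 0.34727333 0.17687098]
flux [0.64951901 0.41054775 0.07944821] 1.1139986099828414
green 160 [ 0.44675167 -0.01217319  0.03864103] [[ 0.415 -0.028  0.02 ]
 [ 0.496 -0.001  0.029]]
side
lidtop 7719 (array([605.7,  58.5]), array([206.4, 302.9]), 10.6) 0.11535879248974668
dark seat/top 120 [ 0.5565 -0.0036  0.1593] 0.8038748278901209
blk 1399 (array([450.8, 378.7]), array([101.1,  69.8]), 79.4)
wing 207 (array([480.7, 487.3]), array([283.3,  11.9]), 74.9) 0.08767480315638654 [0.45698708 0.39981617 0.13909638]
flux [0.65051332 0.43068436 0.07526454] 0.8038748278901209
green 199 [ 0.45737378 -0.0081975   0.02233652] [[ 0.415 -0.022  0.012]
 [ 0.494  0.002  0.027]]
```

```bash
cat >> h.py <<'E'
def down(yaw): # tool z down, tool x at yaw
    return (R.from_euler('z',yaw)*R.from_euler('x',np.pi)).as_rotvec()
def wrist(manip,name):
    s=readout.state();c=eyes.capture("wrist")
    T=np.eye(4);T[:3,:3]=R.from_rotvec(s["tcp_rot"]).as_matrix();T[:3,3]=s["tool_pos"]
    c["T"]=T@c["T_tool_cam"];np.savez(name+".npz",**c);return c
E
python3 - <<'E'
from h import *
from cell import manip, eyes, readout, kin
ims=[]
print(readout.state()["joint_pos"])
for n,p in(("k",[.452,.379]),("s",[.561,-.051])):
  for j,d in enumerate(([-.05,0],[-.05,.05])):
    manip.move_pose([p[0]+d[0],p[1]+d[1],.33],down(0));manip.dwell(.3)
    c=wrist(manip,f"{n}{j}");ims.append(c["image"])
    if n=="k" and j==0: print(c["T_tool_cam"].round(3),c["intrinsics"][0])
print(readout.state()["clock"],readout.state()["joint_pos"])
cv2.imwrite("pics/w.png",cv2.resize(np.vstack([np.hstack(ims[:2]),np.hstack(ims[2:])]),(800,600),interpolation=cv2.INTER_AREA))
E
```

```text
[-1.15891601e+00  2.64712520e-01  1.60521224e+00 -6.52405086e-06
  1.27367640e+00 -3.68996261e-02]
[[ 0.    -0.963 -0.268  0.068]
 [ 1.     0.     0.     0.   ]
 [-0.    -0.268  0.963 -0.145]
 [ 0.     0.     0.     1.   ]] [343.39377746   0.         258.64055871]
7.4 [-5.19012766e-02 -9.46353347e-02  1.82480800e+00 -1.49771844e-04
  1.41141799e+00  1.51995956e+00]
```

View pics/w.png

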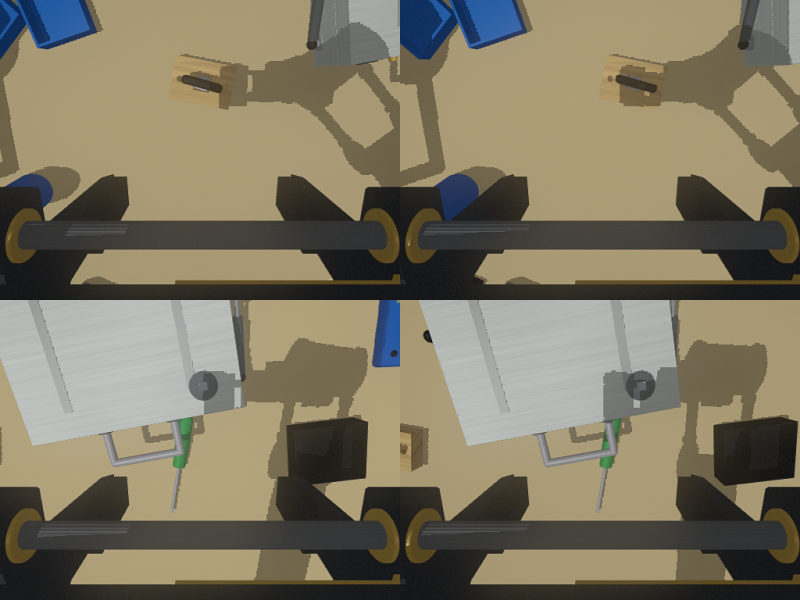

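The 2×2 view shows the wing on the block at about (200,83)/(636,83), dark and tilted about 15°. The spindle shows as a bright square on a dark round seat at (203,385) and (640,385). Next I'll take closer views of the spindle while the arm is there, and measure both.

```bash
cat > meas.py <<'E'
from h import *
def blob(c,ctr,rad,zlo,zhi):
    P=cloud(c,c["T"]);m=(np.hypot(*(P[...,:2]-ctr).transpose(2,0,1))<rad)&(P[...,2]>zlo)&(P[...,2]<zhi)
    v,u=np.nonzero(m);return P[m],np.c_[u,v],m
E
python3 - <<'E'
from meas import *
from cell import manip, eyes, readout, kin
ims=[]
for j,d in enumerate(([-.075,.0],[-.075,.05])):
    manip.move_pose([.561+d[0],-.051+d[1],.25],down(0));manip.dwell(.3);c=wrist(manip,f"t{j}")
print(readout.state()["clock"])
rs=[]
for n in("k0","k1"):
    c=dict(np.load(n+".npz"))
    p,uv,m=blob(c,(.452,.379),.06,.08,.1)
    (cx,cy),s,a=cv2.minAreaRect(uv.astype(np.float32));rs.append(ray(c,[[cx,cy]],c["T"]))
    print(n,len(p),p[:,2].min(),np.median(p[:,2]),p.mean(0).round(4),rect(p),"plane",plane(c,[[cx,cy]],.088,c["T"]).round(4))
    b,_,_=blob(c,(.452,.379),.09,.026,.038);print(" block",rect(b))
print("tri key top",tri(rs).round(4))
rs=[]
for n in("s0","s1","t0","t1"):
    c=dict(np.load(n+".npz"))
    p,uv,m=blob(c,(.561,-.051),.025,.125,.15)
    print(n,len(p))
    if len(p)<8: continue
    ctr=uv.mean(0);rs.append(ray(c,[ctr],c["T"]))
    q,_,_=blob(c,(.561,-.051),.028,.110,.150);print(p.mean(0).round(4),np.percentile(p[:,2],[10,50,90]).round(4),rect(p))
    b,_,_=blob(c,(.606,.059),.4,.11,.125);print(" lid",rect(b),np.median(b[:,2]))
    P=cloud(c,c["T"]);u0,v0=ctr.astype(int)
    cr=c["image"][max(v0-25,0):v0+25,u0-25:u0+25];ims.append(cv2.resize(cr,(380,290),interpolation=cv2.INTER_CUBIC))
print("tri spindle",tri(rs).round(4))
while len(ims)<4: ims.append(ims[0]*0)
cv2.imwrite("pics/sp.png",np.vstack([np.hstack(ims[:2]),np.hstack(ims[2:4])]))
E
```

```text
8.8917
k0 583 0.08164009237073788 0.08688868416396928 [0.452  0.3796 0.0867] (array([451.8, 379.5]), array([59.8, 12. ]), 74.7) plane [[0.452  0.3796 0.088 ]]
 block (array([450.9, 378.7]), array([100.1,  70.1]), 79.4)
k1 579 0.08158322970012022 0.08686705065189071 [0.452  0.3801 0.0866] (array([451.8, 379.7]), array([59.6, 11.9]), 74.8) plane [[0.4521 0.3804 0.088 ]]
 block (array([450.9, 378.7]), array([100.1,  70. ]), 79.5)
tri key top [0.4518 0.3797 0.0823]
s0 106
[ 0.5603 -0.0515  0.1346] [0.1321 0.1349 0.137 ] (array([560. , -51.6]), array([10. ,  9.8]), 12.5)
 lid (array([593.9,  56.4]), array([183.1, 300.7]), 10.4) 0.11456950364219404
s1 119
[ 0.5602 -0.0508  0.1341] [0.1309 0.1347 0.1369] (array([560. , -51.5]), array([10. ,  9.9]), 11.3)
 lid (array([596.5,  57.2]), array([188. , 300.8]), 10.5) 0.11459728296745511
t0 186
[ 0.5599 -0.0516  0.1348] [0.1321 0.1352 0.137 ] (array([560. , -51.7]), array([9.9, 9.9]), 11.6)
 lid (array([571.2,  43. ]), array([133. , 282.1]), 10.6) 0.11457158263345729
t1 211
[ 0.5599 -0.0506  0.1343] [0.1313 0.1347 0.1371] (array([560. , -51.5]), array([10. , 10.1]), 11.9)
 lid (array([572.7,  52.5]), array([139.4, 300.9]), 10.6) 0.1145935199764655
tri spindle [ 0.56   -0.0516  0.1291]
```

View pics/sp.png

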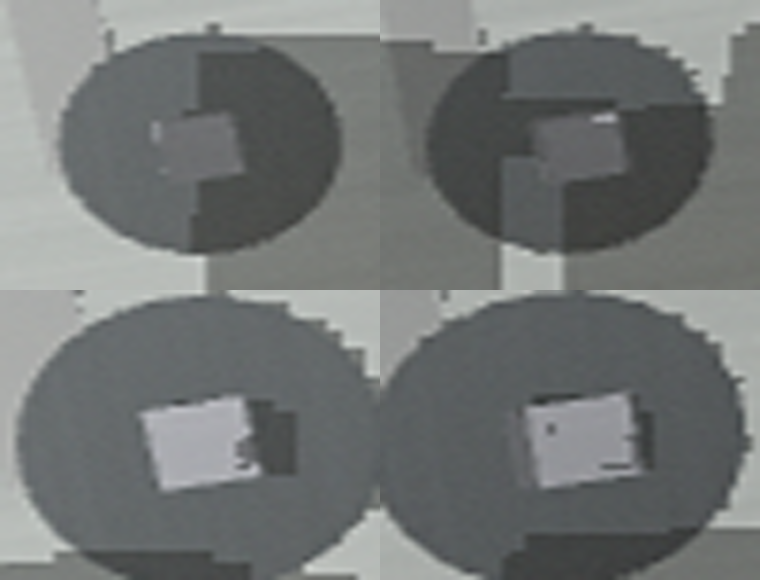

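Spindle centre is (0.560, -0.0516) and its tip is about 0.137 m up, as expected. Its yaw is about 11.8°, within 0–0.12 rad of the case yaw (10.6°). Key centre is (0.4518, 0.3796), with its top at about 0.087 and yaw -15.3°. Next I'll grasp it.

Run:
```python
from meas import *
from cell import manip, eyes, readout, kin
yaw=np.radians(74.8)
manip.move_pose([.4518,.3796,.16],down(yaw))
manip.set_gripper(.045,40)
manip.move_linear([.4518,.3796,.0595],rate=.1)
print(readout.state()["tool_pos"],readout.state()["contact_force"])
manip.set_gripper(0,45)
s=readout.state();print(s["gripper_width"],s["grasp_force"],s["contact_force"])
manip.move_linear([.4518,.3796,.28],rate=.12);s=readout.state();print(s["gripper_width"],s["grasp_force"],s["contact_force"])
yi=np.radians(101.8)
# spindle displaced towards camera side (tool x)
o=np.array([.560,-.0516])-.07*np.array([np.cos(yi),np.sin(yi)])
manip.move_pose([*o,.27],down(yi));manip.dwell(.4)
c=wrist(manip,"h0");cv2.imwrite("pics/h0.png",c["image"]);print(readout.state()["clock"],readout.state()["joint_pos"],readout.state()["tool_pos"])
```

```text
[0.45242376 0.38007312 0.06032056] [-0.03901894 -0.21912257 -0.06852946]
0.011351545574707416 44.94440434500575 [-0.21192173  0.28455991  0.7655121 ]
0.011481451917036414 44.943589023314416 [-0.00330706  0.00704073 -1.72719363]
17.1917 [-2.48180137e-01  7.96868845e-02  1.76019457e+00  1.36663227e-05
  1.30164670e+00 -4.54586743e-01] [ 0.57438734 -0.11986057  0.2700276 ]
```

View pics/h0.png

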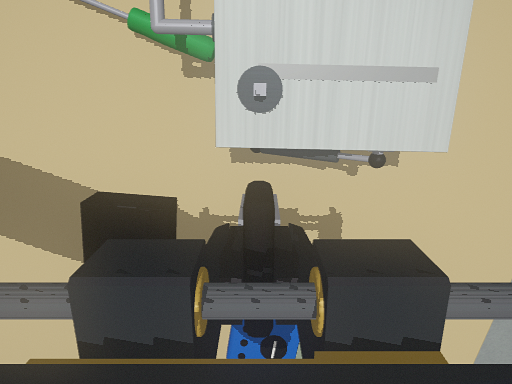

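The wing end shows at (260,182) with the grey stem below it at about (245–278, 208). The spindle is at (260,89). I'll compare both in the tool frame, which cancels the camera bias.

Run:
```python
from meas import *
c=dict(np.load("h0.npz"));P=cloud(c,c["T_tool_cam"])
v,u=np.mgrid[:384,:512];z=c["z_map"]>0
I=c["image"].astype(int)
k=z&(u>225)&(u<300)&(v>170)&(v<262)&(P[...,2]<.06)&(P[...,2]>-.04)
q=P[k];
w=q[(q[:,2]<-.0)];print("wing",len(w),"x",w[:,0].max().round(4),"y",np.percentile(w[(w[:,0]>.012)][:,1],[1,50,99]).round(4),"z",w[:,2].min().round(4))
st=q[(q[:,2]>.010)&(abs(q[:,0]-.01)<.006)];print("stem",len(st),"y",np.percentile(st[:,1],[1,99]).round(4),"x med",np.median(st[:,0]).round(4),"z",np.percentile(st[:,2],[1,99]).round(4))
# wing yaw in tool: side edges
for lo,hi in((.012,.016),(.016,.020),(.020,.024)):
    e=w[(w[:,0]>lo)&(w[:,0]<hi)];print(lo,len(e),(np.percentile(e[:,1],[2,98])).round(4) if len(e) else "")
W=cloud(c,c["T"])
m=z&(abs(u-260)<14)&(abs(v-89)<14)&(W[...,2]>.1255)
s=P[m];print("spindle tool",len(s),s.mean(0).round(4),rect(s),"world",W[m].mean(0).round(4),rect(W[m]))
uv=np.argwhere(m)[:,::-1].mean(0)
sm=z&(np.hypot(u-260,v-89)<30)&(W[...,2]>.1165)&(W[...,2]<.122)
print("seat",rect(P[sm]),np.median(W[sm][:,2]))
```

```text
wing 3919 x 0.0305 y [-0.0067 -0.001   0.005 ] z -0.0362
stem 156 y [-0.0106  0.0093] x med 0.0101 z [0.0105 0.0472]
0.012 310 [-0.0067  0.0047]
0.016 304 [-0.0066  0.0047]
0.02 327 [-0.0066  0.005 ]
spindle tool 156 [ 0.0696 -0.0002  0.1351] (array([69.6, -0.2]), array([9.2, 8.8]), 0.1) world [ 0.5599 -0.0517  0.1349] (array([560. , -51.7]), array([8.8, 9.2]), 11.8)
seat (array([70.9,  1.1]), array([41.4, 37.1]), 46.1) 0.11844454257252035
```

```bash
cat > ins.py <<'E'
from meas import *
from cell import manip, eyes, readout, kin
def go(p,rate=.05):
    manip.move_linear(list(p),rate=rate)
def st():
    s=readout.state();return np.array(s["tool_pos"]),np.array(s["contact_force"]),np.array(s["moment"])
E
python3 - <<'E'
from ins import *
t=np.array([.5607,-.0519])
go([*t,.27],.12);go([*t,.200],.12);manip.dwell(.3)
p,f0,m0=st();print(p.round(4),f0.round(2),m0.round(3))
cmd=np.array([*(2*t-p[:2]),.2]) if np.linalg.norm(t-p[:2])<.0015 else np.array([*t,.2])
z=.190
while z>.165:
    cmd[2]=z;go(cmd,.03);manip.dwell(.05);p,f,m=st();d=f-f0
    print(round(z,4),p.round(4),d.round(1),(m-m0).round(2))
    if d[2]>12: break
    z-=.003
print(readout.state()["clock"])
E
```

```text
[ 0.5612 -0.052   0.2009] [ 0.03 -0.65 -0.64] [-0.03  -0.035  0.02 ]
0.19 [ 0.5601 -0.0518  0.1898] [ 0.1  1.  -0.6] [-0.03 -0.07  0.03]
0.187 [ 0.5601 -0.0519  0.1869] [ 0.6  0.7 -0.7] [ 0.08 -0.01 -0.03]
0.184 [ 0.5601 -0.0519  0.1839] [ 0.9  0.9 -0.9] [ 0.   -0.05 -0.01]
0.181 [ 0.5601 -0.0518  0.1808] [ 0.3  0.2 -0.3] [ 0.02 -0.11  0.02]
0.178 [ 0.5601 -0.0518  0.1779] [-0.2  0.9 -0.5] [-0.   -0.07 -0.04]
0.175 [ 0.5601 -0.0518  0.1748] [-0.   0.5 -1.1] [ 0.03 -0.06 -0.02]
0.172 [ 0.5601 -0.0518  0.1718] [ 0.5  0.1 -0.8] [-0.02 -0.09 -0.  ]
0.169 [ 0.5601 -0.0518  0.1688] [-0.1  0.9 -0.8] [-0.01 -0.06  0.03]
0.166 [ 0.5607 -0.0519  0.1666] [-0.   0.8  2.8] [-0.01 -0.07 -0.03]
21.8917
```

Seat contact came at TCP z 0.1666, as predicted (0.167), so the key went fully on. I'll press a little, then turn with joint 6.

Run:
```python
from ins import *
p,f0,m0=st()
z=.166
while z>.160:
    z-=.001;go([.5601,-.0518,z],.03);p,f,m=st()
    if f[2]>9: break
print(z,p.round(4),f.round(1));manip.dwell(.3)
q=np.array(readout.state()["joint_pos"]);a=0
for k in range(20):
    if a>=1.44: break
    a=min(a+.15,1.3) if a<1.29 else a+.03
    r=q.copy();r[5]=q[5]-a;manip.set_joints(r.tolist());manip.dwell(.05);p,f,m=st();jj=readout.state()["joint_pos"][5]
    print(round(a,2),round(q[5]-jj,3),p.round(4),f.round(1),(m-m0).round(2))
    if abs((m-m0)[2])>1.0: break
print(readout.state()["clock"],readout.state()["gripper_width"])
```

```text
0.164 [ 0.561  -0.0519  0.1665] [-2.1  0.5 12.1]
0.15 0.147 [ 0.5608 -0.0518  0.1666] [-2.2  0.4  3.7] [0.11 0.34 0.01]
0.3 0.295 [ 0.5608 -0.0518  0.1666] [-2.8  0.7  3.8] [ 0.19  0.47 -0.01]
0.45 0.444 [ 0.5609 -0.0519  0.1666] [-1.9  0.9  5.9] [0.22 0.53 0.01]
0.6 0.594 [ 0.5609 -0.0519  0.1666] [-2.5  1.4  4.7] [ 0.22  0.52 -0.01]
0.75 0.744 [ 0.561  -0.0519  0.1666] [-2.3  1.4  5.6] [0.25 0.46 0.01]
0.9 0.893 [ 0.561  -0.0519  0.1666] [-2.5  1.5  4.8] [0.28 0.49 0.  ]
1.05 1.044 [ 0.561  -0.0519  0.1666] [-2.8  0.7  4.7] [0.24 0.45 0.01]
1.2 1.193 [ 0.5611 -0.0519  0.1666] [-2.8  0.7  4.8] [ 0.28  0.49 -0.02]
1.3 1.293 [ 0.561  -0.0519  0.1666] [-2.4  0.4  6.2] [ 0.29  0.38 -0.04]
1.33 1.323 [ 0.561  -0.0519  0.1666] [-1.7  1.   5.6] [ 0.3   0.49 -0.04]
1.36 1.353 [ 0.5611 -0.0519  0.1666] [-2.8  1.3  6.2] [ 0.26  0.45 -0.05]
1.39 1.383 [ 0.5611 -0.0519  0.1666] [-2.3  0.4  5.5] [ 0.27  0.42 -0.05]
1.42 1.413 [ 0.5611 -0.0519  0.1666] [-2.5  1.3  5.6] [ 0.27  0.43 -0.12]
1.45 1.444 [ 0.5611 -0.0519  0.1666] [-2.2  1.2  5.5] [ 0.35  0.4  -0.09]
27.025 0.01126133724327002
```

Run:
```python
from ins import *
q=np.array(readout.state()["joint_pos"]);a=0
_,_,m0=st()
for k in range(12):
    a+=.025;r=q.copy();r[5]-=a;manip.set_joints(r.tolist());manip.dwell(.1);p,f,m=st()
    print(round(a,3),round(q[5]-readout.state()["joint_pos"][5],3),f.round(1),m.round(2),np.round(readout.state()["tau"][5],2))
    if abs(m[2])>.6: break
print(readout.state()["clock"])
```

```text
0.025 0.023 [-2.2  1.5  4.1] [ 0.22  0.33 -0.09] -0.08
0.05 0.049 [-2.   0.3  4.4] [ 0.27  0.31 -0.11] -0.07
0.075 0.074 [-1.8  1.7  4.3] [ 0.29  0.3  -0.09] -0.07
0.1 0.099 [-1.5  0.8  3.6] [ 0.22  0.26 -0.02] -0.07
0.125 0.124 [-2.   0.8  5.1] [ 0.31  0.28 -0.06] -0.07
0.15 0.149 [-2.3  0.9  4.9] [ 0.29  0.23 -0.18] -0.13
0.175 0.174 [-2.   1.5  3.1] [ 0.38  0.19 -0.2 ] -0.18
0.2 0.199 [-1.6  1.4  4.3] [ 0.26  0.21 -0.23] -0.23
0.225 0.224 [-1.7  1.1  4.8] [ 0.35  0.2  -0.19] -0.2
0.25 0.249 [-1.7  1.6  4. ] [ 0.34  0.17 -0.26] -0.26
0.275 0.274 [-1.5  1.8  4.8] [ 0.44  0.2  -0.31] -0.31
0.3 0.3 [-1.6  1.9  4. ] [ 0.43  0.17 -0.25] -0.18
31.225
```

Joint 6 torque held at about 0.07 N m (spindle friction), then climbed from about 1.6 rad of turn, so the latch is at its stop once bore play is counted. I'll ease off slightly, release, and look at the key and handle.

Run:
```python
from ins import *
q=np.array(readout.state()["joint_pos"]);q[5]+=.1;manip.set_joints(q.tolist())
manip.set_gripper(.04)
p,f,m=st();manip.move_linear([p[0],p[1],.30],rate=.15)
manip.set_gripper(.03)
cy=np.radians(10.6)
ims=[]
for j,d in enumerate((-.03,.03)):
    manip.move_pose([.40,.02+d,.32],down(cy));manip.dwell(.25);c=wrist(manip,f"b{j}");ims.append(c["image"])
    W=cloud(c,c["T"]);L=(W-[.606,.059,0])@R.from_euler('z',cy).as_matrix()  # case frame
    z=c["z_map"]>0
    m=z&(W[...,2]>.085)&(W[...,2]<.112)&(abs(L[...,0]+.153)<.02)&(abs(L[...,1])<.045)
    b=W[m];print("bar",m.sum(),b.mean(0).round(4),b[:,2].max().round(4),rect(b), L[m].mean(0).round(4))
    v,u=np.nonzero(m);uv=np.c_[u,v].astype(np.float32);(cx,cy_),sz,an=cv2.minAreaRect(uv)
    print(" plane",plane(c,[[cx,cy_]],.0985,c["T"]).round(4))
    m=z&(abs(L[...,0]+.065)<.05)&(abs(L[...,1]+.1)<.05)&(W[...,2]>.18);print("key top",m.sum(),rect(W[m]) if m.sum()>5 else"",np.median(W[m][:,2]) if m.sum() else"")
    m=z&(abs(L[...,0])<.4)&(abs(W[...,2]-.1145)<.004);print("lid",rect(W[m]))
print(readout.state()["clock"],readout.state()["joint_pos"])
cv2.imwrite("pics/b.png",cv2.resize(np.hstack(ims),(800,300),interpolation=cv2.INTER_AREA))
```

```text
bar 1099 [0.4554 0.0315 0.1016] 0.1054 (array([462.1,  32.2]), array([25.8, 89.8]), 10.6) [-0.1531  0.0006  0.1016]
 plane [[0.4621 0.0327 0.0985]]
key top 365 (array([536.3, -55.9]), array([12.4, 13.1]), 1.6) 0.19303487956398419
lid (array([522.1,  43.1]), array([ 37. , 301.1]), 10.6)
bar 988 [0.4558 0.0307 0.1018] 0.1053 (array([462.6,  31.9]), array([25.2, 89.5]), 10.5) [-0.1528 -0.0002  0.1018]
 plane [[0.4628 0.0315 0.0985]]
key top 767 (array([542. , -54.8]), array([23.8, 12.3]), 9.6) 0.19302182313174998
lid (array([527.6,  44. ]), array([ 48. , 300.6]), 10.6)
37.175 [ 6.09975056e-02 -3.14585549e-01  2.02186204e+00 -1.84236948e-04
  1.43435624e+00  1.44812894e+00]
```

View pics/b.png

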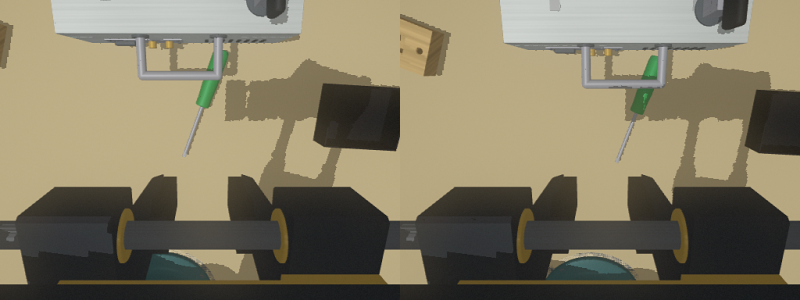

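The clock is at 37 s. The key stands on the spindle (top at 0.193) with the wing along the case's x, so the latch has turned. The bar is at (0.4556, 0.031), 153 mm in front of the case centre, with its top at about 0.104–0.105, both as expected. Next I'll grip it, with an IK check along the arc first.

```bash
cat > arc.py <<'E'
from ins import *
cy=np.radians(10.6);ux=np.array([np.cos(cy),np.sin(cy)]);C=np.array([.606,.0588]);rot=down(np.radians(100.6))
def tcp(th,off=(0,0)):
    x=.103-.256*np.cos(th)+.0175*np.sin(th)+off[0];z=.08+.256*np.sin(th)+.0175*np.cos(th)-.019+off[1]
    return np.array([*(C+ux*x),z])
def ang(p,off=(0,0)):
    x=(np.array(p[:2])-C)@ux-.103-off[0];z=p[2]+.019-.08-off[1]
    return np.arctan2(z,-x)-np.arctan2(.0175,.256)
E
python3 - <<'E'
from arc import *
print([None if kin.inverse_kinematics(tcp(t).tolist(),rot) is None else 1 for t in(0,.3,.6,.9)],tcp(0),tcp(.87))
a=tcp(0);manip.move_pose([a[0],a[1],.19],rot);manip.move_linear(a.tolist(),rate=.12)
p,f,m=st();print(p.round(4),f.round(1))
manip.set_gripper(0,45);manip.dwell(.1)
s=readout.state();p,f,m=st();print(p.round(4),f.round(1),m.round(2),s["gripper_width"],s["grasp_force"],s["clock"],np.round(s["joint_pos"],2))
E
```

```text
[1, 1, 1, 1] [0.45561089 0.03065544 0.0785    ] [0.55813121 0.0498416  0.26795267]
[0.4563 0.0307 0.0792] [0.3 0.6 0.1]
[0.456  0.0306 0.0792] [-1.2  0.1  5.1] [-0.07  0.17 -0.01] 0.010441471159270582 44.22749921679497 40.2333 [ 0.01  0.01  2.21 -0.    0.92 -0.17]
```

Run:
```python
from arc import *
ths=np.arange(.09,.82,.09)
for i,t in enumerate(ths):
    manip.move_linear(tcp(t).tolist(),rate=.09)
    p,f,m=st();s=readout.state();print(round(t,2),round(ang(p),3),p.round(3),f.round(1),round(s["gripper_width"],4),round(s["grasp_force"],1),round(s["clock"],1))
    if np.linalg.norm(f)>30 or s["gripper_width"]<.008: print("STOP");break
```

```text
0.09 0.088 [0.458 0.031 0.101] [ 4.5 -0.8 -7.7] 0.0102 45.7 40.6
0.18 0.178 [0.463 0.032 0.123] [ 5.3 -0.2 -6.4] 0.0099 45.2 41.0
0.27 0.268 [0.47  0.033 0.145] [ 6.  -0.3 -7.1] 0.0103 45.3 41.5
0.36 0.357 [0.478 0.035 0.167] [ 7.2  0.6 -7.4] 0.01 45.2 41.9
0.45 0.447 [0.489 0.037 0.187] [ 7.8 -0.5 -7.9] 0.0097 45.0 42.3
0.54 0.537 [0.501 0.039 0.206] [ 9.1 -0.8 -9.3] 0.01 45.1 42.7
0.63 0.627 [0.515 0.042 0.224] [  8.6   0.5 -10.3] 0.0094 45.2 43.1
0.72 0.715 [0.53  0.044 0.24 ] [  9.7   0.2 -11.5] 0.0092 45.3 43.5
0.81 0.803 [0.547 0.048 0.255] [  9.6   0.3 -12.4] 0.0088 45.4 43.9
```

Force is building up along the lid (radially), so I'll check the true lid angle with a plane fit to side-camera depth before going on.

```bash
cat > lid.py <<'E'
from arc import *
def lidang(name):
    c=eyes.capture("side");cv2.imwrite(f"pics/{name}.png",c["image"]);W=cloud(c);z=c["z_map"]>0
    L=(W-[*C,0])@R.from_euler('z',cy).as_matrix()
    # lid top plane: passes hinge-frame; side part y>0.03, away from gripper
    best=[]
    h=L-[.103,0,.08]
    for t in np.arange(0,1.2,.005):
        n=h[...,0]*np.sin(t)+h[...,2]*np.cos(t);r=-h[...,0]*np.cos(t)+h[...,2]*np.sin(t)
        m=z&(abs(n-.035)<.002)&(r>.0)&(r<.2)&(abs(h[...,1])<.15);best.append((m.sum(),t))
    t=max(best)[1];n=h[...,0]*np.sin(t)+h[...,2]*np.cos(t);r=-h[...,0]*np.cos(t)+h[...,2]*np.sin(t)
    m=z&(abs(n-.035)<.006)&(r>.0)&(r<.2)&(abs(h[...,1])<.15);k=np.polyfit(r[m],n[m],1);res=np.polyval(k,.1)
    return t,t+k[0],res,m.sum()
E
python3 - <<'E'
from lid import *
manip.dwell(.1);print(lidang("l0"));p,f,m=st();print(p.round(4),f.round(1),ang(p),readout.state()["clock"])
E
```

```text
(np.float64(0.81), np.float64(0.8098397928415413), np.float64(0.03475565017898432), np.int64(5008))
[0.5462 0.0475 0.2549] [ 10.9   0.1 -14.1] 0.8009675660551183 44.0583
```

View pics/l0.png

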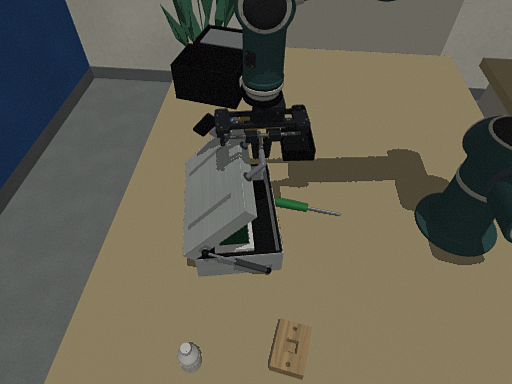

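The lid is open, held by the handle at (262,160), and vision puts it at 0.81 rad, matching the TCP estimate. The key block and bottle look unmoved. Next I'll raise it to 0.87, hold, then ease back to 0.65.

Run:
```python
from lid import *
def pr(t):
    p,f,m=st();s=readout.state();print(round(t,2),round(ang(p),3),f.round(1),round(s["gripper_width"],4),round(s["grasp_force"],1),round(s["clock"],1))
manip.move_linear(tcp(.87).tolist(),rate=.06);manip.dwell(.5);pr(.87);print(lidang("l1"))
for t in(.81,.75,.70,.65):
    manip.move_linear((tcp(t)+np.array([*(ux*np.cos(t)),-np.sin(t)])*.0015).tolist(),rate=.05);pr(t)
manip.dwell(.7);pr(.65);print(lidang("l2"));manip.dwell(.3);print(lidang("l3"))
pr(0)
```

```text
0.87 0.86 [  8.7   0.3 -13.8] 0.0089 45.5 45.0
(np.float64(0.865), np.float64(0.8686313190243352), np.float64(0.035055382727173526), np.int64(4676))
0.81 0.804 [ 7.   0.4 -8.5] 0.0089 45.1 45.5
0.75 0.749 [ 8.3  0.  -6.5] 0.0088 45.0 45.9
0.7 0.7 [ 8.3 -1.  -8.5] 0.0092 45.0 46.3
0.65 0.65 [ 9.6  1.  -7.1] 0.0092 45.0 46.8
0.65 0.652 [ 9.   0.6 -8. ] 0.0091 45.0 47.5
(np.float64(0.665), np.float64(0.6635726412081222), np.float64(0.03473953091618101), np.int64(5754))
(np.float64(0.66), np.float64(0.6635996484491529), np.float64(0.035219873141719794), np.int64(5796))
0 0.652 [ 8.6  0.5 -7.6] 0.009 45.0 47.9
```

```bash
python3 -c "
import cv2,numpy as np
a=cv2.imread('pics/l3.png')[60:290,160:360];cv2.imwrite('pics/l3c.png',cv2.resize(a,(640,590//590*590+10),interpolation=cv2.INTER_CUBIC))"
```

```text
(no output)
```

View pics/l3c.png

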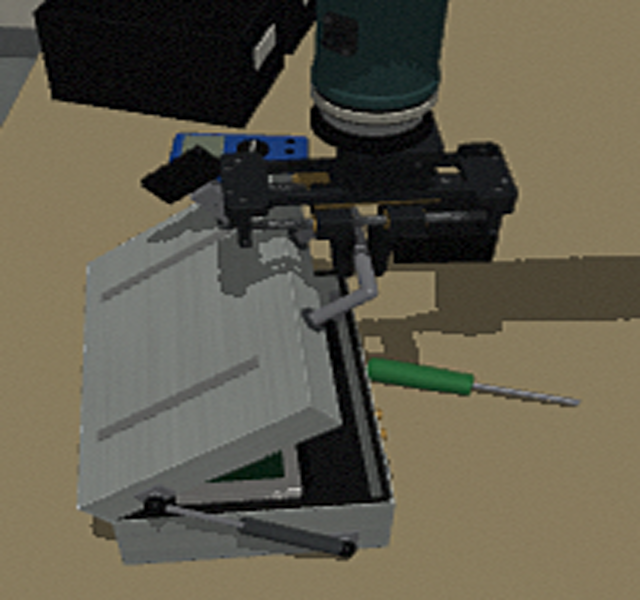

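The lid is still at 0.66 rad and held by the handle at about (360,245). The black key wing at (180,175) is standing on the lid. I'll do one last numeric check of the key's seating and hand in if it is good.

Run:
```python
from lid import *
c=eyes.capture("side");W=cloud(c);z=c["z_map"]>0
h=(W-[*C,0])@R.from_euler('z',cy).as_matrix()-[.103,0,.08];t=.66
n=h[...,0]*np.sin(t)+h[...,2]*np.cos(t);r=-h[...,0]*np.cos(t)+h[...,2]*np.sin(t)
m=z&(abs(h[...,1]+.1)<.03)&(abs(r-.168)<.05)&(n>.07)&(n<.15)&(c["image"].max(2)<80)
top=np.percentile(n[m],98);print(m.sum(),top,"expect .115",np.percentile(r[m],[2,98]),np.percentile(h[...,1][m],[2,98]))
if abs(top-.115)<.005: print(manip.close_job(),readout.state()["clock"])
```

```text
342 0.11586338973542169 expect .115 [0.1406498  0.19760554] [-0.10304288 -0.08998262]
the job is handed in; nothing more can be done
the job is handed in; nothing more can be done
```

The job is handed in: the key is fully home, its top within 1 mm of the expected height, and the latch is turned to its stop. I raised the lid to about 0.87 rad and eased it back; it is held still by the handle at about 0.66 rad with a 45 N grip.

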